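# Slide the blue lure box under the rack roof into the empty bay

## Robot

A 7-joint arm with a two-finger parallel gripper is mounted at the origin on a cart in front of the work surface, level with it; the furniture and walls round the work are solid. World frame = base frame: x ahead of the robot, y to its left, z up, the work surface at z = 0. Lengths are in m, angles in rad, forces in N, time in s.
With the tool pointing down it reaches from about 0.35 to 0.775 m from the base axis. Payload 3.1 kg.
Tool frame: the origin (TCP) lies between the finger pads; the fingertips stand 19 mm ahead of it and the grasp point (between the pads) is the TCP (manip.finger_overhang is the z of the fingertips in the tool frame, in m); z points along the fingers, y is the line along which they close (so a half turn about z gives the same grasp; the last joint's range is limited). The gripper opens to 85 mm and grips with 20 to 120 N. Pads are 22 mm wide; open, the fingers measure 114 mm over their backs; the gripper's body (76 mm by 85 mm) begins 54 mm behind the grasp point. The pads swing forward as they close: fully open they stand 13 mm farther back than shut.
Start: joints at [1.236, 0.311, 0.014, 1.512, -0.004, 1.319, -0.027], TCP at [0.159, -0.527, 0.25] pointing down, gripper open.
Joint ranges: [-2.7, 2.7], [-0.3, 1.91], [-1.27, 1.3], [0.12, 2.57], [-1.44, 4.58], [0.2, 2.03], [-3.05, 3.05]. Speed limits (rad/s): [2.79, 2.79, 3.14, 3.14, 3.14, 3.14, 3.14].

## Interface

Orientations are given as a unit quaternion [w, x, y, z].
In Python, from rig import sensors, read_camera, camera_params, manip, find_in, outline_of gives the robot as it stands. The module is installed in compiled form; this text tells all that it offers.
- The arm moves only by the tool move_arm, never from a script. Its argument "increments" is text: rows parted by semicolons, each of 7 numbers parted by spaces: the shift along the tool's x, y, z in mm, then the turn, a rotation vector about the tool's x, y, z in rad, then the finger opening in mm, from 0 to 85.4. In form: dx dy dz wx wy wz hand; .... A call has 1 to 12 rows; each row is the pose to reach, as a shift and turn from the pose commanded when the call began, along the tool's axes at that moment; what a row does not reach only later rows make up. A row lasts 1/12 s, in which the tool goes at most 41.7 mm and 7.16 degrees, less where a joint would pass 70% of its speed; a pose out of reach is approached as far as the arm can. A call with a gripper value outside its range is refused whole. The fingers move at their own pace and stop on an object; the grip force is fixed at half the most. Time passes only in rows, so rows that repeat a pose let the fingers close. It gives the time, the measured TCP pose, the force, the opening and the grip force at its end, in the units of the state.
- sensors.observe(): the state, without advancing time (a new reading comes with each control period).
- read_camera(name): name is "scene" or "top" or "wrist"; returns (picture, depth): 420x560x3 uint8, blue, green, red; 420x560 float32, m along the optical axis (not along the pixel's ray), 0 where there is no reading.
- camera_params(name): a dict with "fx", "fy", "cx", "cy" (pixels), "rvec" (rotation vector, rad) and "tvec" (3), from world to camera coordinates, as OpenCV has them. Camera axes: x right, y down, z forward; pixel columns grow to the right and rows downward; lengths in m; the calibration is good to about 2 mm. The wrist camera is an equidistant fisheye: a pixel r from the principal point sees the ray r / f radians off the axis. A picture is of the moment at which its call begins: read the wrist's pose just before it. camera_params takes no time and is no camera call; for the wrist camera it gives the pose at the moment of the call.
- manip.close_job(): hands the job in; it is judged then, once.
Trained networks look in the newest picture that a camera, given by its name, has taken for a name from the list of things; names that differ only in an ending like _2 or _b are one class to them, and where a whole thing is asked for, a point or a joint stands for the part that bears it (a point fixed in the world has none). Each returns a list of dicts, best first, with "score" (0 to 1); they miss things now and then, are a little off and sometimes report something else, mostly with a low value. They report only what shows in the picture. A call takes as long as a camera call.
- find_in(label, camera): "box" ([left, top, right, bottom] in pixels, round what is visible of it).
- outline_of(label, camera): "mask" (420x560 bool, what is visible of it) and "box" ([left, top, right, bottom] in pixels, round what is visible of it).
The state is a dict: "t": time; "joints": joint angles; "joint_velocities": joint speeds; "joint_torque": joint torques, N m; "tcp_pos": TCP position; "tool_rot": TCP orientation; "contact_force": force on the tool from outside, world axes, zero at the start; "wrist_torque": the same for the moment, N m; "finger_gap": opening from 0.0 (shut) to 1.0 (fully open); "finger_force": force on a finger pad.
Only numpy, scipy, OpenCV 4.12 (cv2) and the standard library are available. Lean on these libraries where they do the work, as an engineer would, in place of code of your own. Each camera call takes 0.05 s, during which the arm holds its last target. There are 200 camera calls.

## Task

Slide the blue boxed lure lengthwise into the empty bay of the low wooden rack, under its roof, until its end meets the back of the rack. Leave it lying flat and straight in the bay, and do not disturb the yellow and the red box that are already in the rack.

Things in the scene. Friction and masses are not known exactly. Their poses are not given: they have to be found in the camera images.
- blue_box: dark blue lure box to put away, 151 x 40 x 28 mm, about 35 g, lying loose on the table in a row with a dark green and an orange one (not to be used), about 105 mm apart, lengths roughly along world x. Origin: centre of its underside; x along its length (far end +76, near end -76 mm), z up. Grip across its 40 mm width. When home its origin is at x = -49 mm in the rack's frame.
- rack: fixed wooden rack 70 x 258 x 52 mm. Origin: centre of underside; x from open front to back, y along width. No floor. 3 bays centred at y = 82, 0, -82 mm, each 70 wide, 44 high; roof 44 to 52 mm up, front edge x = -35; back panel's inner face x = 27: boxes go 62 mm in, the rest stays outside. Two bays hold boxes; a fixed green tab (top 59 mm up) on the roof's front edge marks the empty one.
- yellow_box: yellow boxed lure, 161 x 39 x 24 mm, loose, already lying in one bay of the rack, its near part sticking out about 100 mm in front of the roof; to be left alone. Origin: centre of its underside; x along its length, y across it, z up.
- red_box: red boxed lure, 135 x 40 x 26 mm, loose, already lying in another bay of the rack, its near part sticking out about 90 mm in front of the roof; to be left alone. Origin: centre of its underside; x along its length, y across it, z up.

How it is judged:
By the outcome, as a careful person would: the job done as asked, in the order asked, and still so for the second after the job is handed in, with the robot touching nothing.
It also fails if it takes over 42 s, if anything falls off the work surface, if the arm or the gripper's body presses on something with over 40 N, if the wrist force passes 120 N, or if a joint passes its speed limit or range.

## Working session

There is one attempt and no reset: what is moved stays moved. The work goes in short steps, Python scripts to look and compute and a tool call to move; the robot and the scene stay as the last step left them, time stands still between calls to the robot, and variables do not carry over. Pictures are saved under pics/ and viewed, at most 10 in all, crops included, and the job is handed in when it is done.

Besides the shell and the picture viewer there is one more tool, called after "Call:" as a command line: name --argument value ..., lists and objects as JSON in quotes. move_arm: Moves the arm, as the interface text tells. Its arguments: {"type":"object","properties":{"increments":{"type":"string"}},"required":["increments"]}

```bash
mkdir -p pics
cat > h.py <<'E'
import numpy as np, cv2
from rig import *
def cam(n):
    p=camera_params(n); R=cv2.Rodrigues(np.array(p["rvec"],float))[0]; return p,R,np.array(p["tvec"],float).ravel()
def cloud(n,depth,mask):
    p,R,t=cam(n); v,u=np.nonzero(mask&(depth>0)); z=depth[v,u]
    P=np.c_[(u-p["cx"])/p["fx"]*z,(v-p["cy"])/p["fy"]*z,z]
    return (P-t)@R, np.c_[u,v]
E
python3 - <<'E'
from h import *
ims=[]
for n in("scene","top"):
    im,d=read_camera(n); cv2.imwrite(f"pics/{n}0.png",im); np.save(n+"_d",d)
    for l in("blue_box","rack","yellow_box","red_box"):
        o=outline_of(l,n)
        for k in o[:2]:
            P,_=cloud(n,d,k["mask"])
            if len(P)<20: continue
            zt=np.percentile(P[:,2],95); T=P[abs(P[:,2]-zt)<.006]
            r=cv2.minAreaRect((T[:,:2]*1000).astype(np.float32))
            print(n,l,round(k["score"],2),k["box"],len(P),"ztop",zt.round(4),"rect",np.round(r[0],1),np.round(r[1],1),round(r[2],1))
s=sensors.observe();print(s); p,R,t=cam("top");print(-R.T@t,manip.finger_overhang)
E
```

```text
scene blue_box 0.7 [223.9, 286.3, 269.8, 321.1] 827 ztop 0.0288 rect [463.4 336.7] [39.6 64.2] 85.1
scene rack 0.65 [245.0, 160.0, 317.2, 214.0] 1911 ztop 0.0547 rect [ 618.  -130.1] [263.4  73.8] 84.8
scene yellow_box 0.58 [271.2, 198.9, 317.1, 219.1] 531 ztop 0.0248 rect [545.3 -43.5] [ 37.  114.3] 84.2
scene red_box 0.68 [307.4, 177.3, 338.0, 194.3] 414 ztop 0.0268 rect [ 531.2 -192.7] [97.5 37.9] 13.7
top blue_box 0.89 [168.0, 199.5, 185.1, 266.5] 945 ztop 0.0295 rect [505.9 333.1] [ 39.9 149.8] 88.2
top rack 0.69 [301.9, 171.6, 399.3, 210.1] 2543 ztop 0.0554 rect [ 616.9 -132. ] [257.3  69.9] 85.3
top yellow_box 0.56 [311.0, 203.4, 327.4, 242.7] 524 ztop 0.0257 rect [535.6 -45.1] [34.1 96.4] 85.2
top yellow_box 0.38 [371.2, 204.6, 388.5, 239.7] 524 ztop 0.0277 rect [ 529.9 -208.9] [36.5 85.4] 85.9
top red_box 0.58 [371.9, 209.9, 388.2, 240.0] 521 ztop 0.0271 rect [ 529.5 -208.7] [36.1 85.9] 85.4
{'t': 0.5, 'joints': array([ 1.23630397,  0.31091341,  0.01400649,  1.51157259, -0.00437149,
        1.31919323, -0.02721102]), 'joint_velocities': array([ 0.0002653 , -0.00097801, -0.00254365, -0.00201336, -0.00051556,
       -0.00036057,  0.00122792]), 'joint_torque': array([-4.26678844e-04, -3.79440665e+01,  1.45636923e-01, -2.30624592e+01,
        1.22163698e-02,  3.23349312e-03, -8.39144541e-07]), 'tcp_pos': array([ 0.15875785, -0.52657372,  0.25026711]), 'tool_rot': array([-2.29926578e-05,  9.89298433e-01,  1.45906164e-01, -2.99573639e-05]), 'contact_force': array([0.07247746, 0.0992622 , 0.39630131]), 'wrist_torque': array([-0.02212427, -0.020363  , -0.0290779 ]), 'finger_force': 0.0, 'finger_gap': 1.0014606929687915}
[0.46053872 0.03835574 1.14952485] 0.019
```

View pics/top0.png

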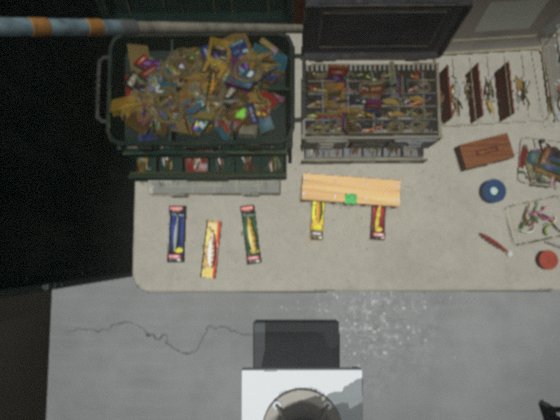

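View pics/scene0.png

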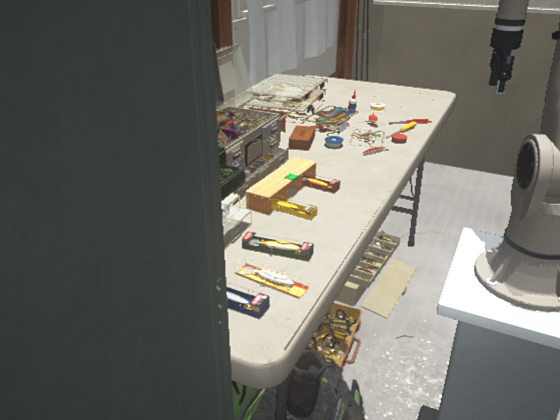

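The top view shows the blue box at about (177,233), the orange one at (211,249) and the green one at (250,234). The rack is at (351,190) with its tab at (351,199), so the middle bay is empty. Yellow (318,220) and red (378,222) stick out on either side. The scene view agrees, and the heights (29, 55, 25 and 27 mm) match the sizes given. Before moving I'll check how high the things along the path stand.

Run:
```python
from h import *
d=np.load("top_d.npy");P,_=cloud("top",d,d>0)
for x in np.arange(.3,.85,.05):
    print(round(x,2),[int(1000*np.percentile(q[:,2],98)) if len(q:=P[(abs(P[:,0]-x-.025)<.025)&(abs(P[:,1]-y-.025)<.025)])>3 else None for y in np.arange(.55,-.6,-.05)])
```

```text
0.3 [None, None, None, None, None, -3, -1, 0, 0, 0, 0, 0, -5, -7, -4, -1, 0, 1, 0, -1, -1, -1, -1]
0.35 [363, 437, 2, 4, 5, 4, 6, 6, 4, 5, 4, 4, 4, 4, 4, 5, 4, 4, 3, 4, 4, 4, 4]
0.4 [None, 440, 3, 5, 28, 30, 18, 23, 4, 29, 4, 4, 4, 4, 4, 4, 4, 4, 4, 5, 4, 4, 4]
0.45 [None, 444, 4, 4, 26, 26, 19, 23, 10, 27, 5, 4, 25, 24, 4, 27, 27, 4, 4, 4, 4, 17, 19]
0.5 [None, 449, 3, 5, 24, 20, 16, 18, 21, 23, 4, 4, 26, 24, 4, 25, 25, 4, 4, 4, 4, 4, 4]
0.55 [None, 452, 3, 4, 21, 30, 4, 4, 27, 28, 4, 4, 54, 54, 59, 55, 55, 53, 4, 4, 4, 20, 26]
0.6 [None, 457, 4, 136, 138, 136, 137, 136, 137, 136, 135, 134, 56, 56, 57, 56, 56, 54, 4, 4, 4, 25, 26]
0.65 [None, 461, None, 227, 228, 228, 229, 229, 229, 229, 228, 175, 54, 53, 52, 44, 44, 44, 45, 4, 37, 39, 37]
0.7 [None, 466, None, 230, 681, 655, 246, 242, 230, 229, 229, 230, 149, 166, 152, 148, 148, 149, 149, 4, 39, 40, 40]
0.75 [None, 471, 228, 241, 250, 644, 594, 249, 246, 239, 237, 230, 226, 171, 168, 154, 152, 153, 150, 93, 91, 91, 91]
0.8 [None, 469, 229, 230, 253, 255, 551, 530, 470, 250, 242, 230, 227, 165, 180, 179, 168, 151, 150, 81, 82, 82, 81]
```

Call:
move_arm --increments "35 -20 0 0 0 0 85; 70 -40 0 0 0 0 85; 105 -60 0 0 0 0 85; 140 -80 0 0 0 0 85; 175 -100 0 0 0 0 85; 210 -120 0 0 0 0 85; 230 -150 0 0 0 0 85; 240 -190 0 0 0 0 85; 250 -230 0 0 0 0 85; 260 -265 0 0 0 0 85; 260 -265 0 0 0 0 85; 260 -265 0 0 0 0 85"

```text
t: 1.5
tcp_pos: [0.3315, -0.1961, 0.2508]
tool_rot: [0.001, 0.989, 0.148, 0.0]
contact_force: [0.7, -0.2, -0.7]
finger_gap: 0.995
finger_force: 0.0
```

Call:
move_arm --increments "20 -32 0 0 0 0.03 85; 40 -64 0 0 0 0.06 85; 60 -96 0 0 0 0.09 85; 80 -128 0 0 0 0.12 85; 100 -159 0 0 0 0.15 85; 121 -192 0 0 0 0.18 85; 141 -224 10 0 0 0.21 85; 161 -256 20 0 0 0.24 85; 181 -287 30 0 0 0.27 85; 202 -320 40 0 0 0.3 85; 222 -352 50 0 0 0.328 85; 234 -372 50 0 0 0.328 85"

```text
t: 2.5
tcp_pos: [0.4485, 0.2282, 0.1981]
tool_rot: [-0.001, 1.0, -0.018, -0.001]
contact_force: [-0.1, 0.1, 0.1]
finger_gap: 0.996
finger_force: 0.0
```

Call:
move_arm --increments "8 -36 20 0 0 0 85; 16 -72 40 0 0 0 85; 24 -107 60 0 0 0 85; 24 -107 68 0 0 0 85; 24 -107 68 0 0 0 85; 24 -107 68 0 0 0 85"

```text
t: 3.0
tcp_pos: [0.4766, 0.3301, 0.131]
tool_rot: [0.001, 1.0, -0.019, -0.001]
contact_force: [0.2, -0.0, 0.2]
finger_gap: 0.996
finger_force: 0.0
```

```bash
cat >> h.py <<'E'
def wcloud(depth,mask):  # equidistant fisheye; depth along optical axis
    p,R,t=cam("wrist"); v,u=np.nonzero(mask&(depth>0)); z=depth[v,u]
    a=(u-p["cx"])/p["fx"]; b=(v-p["cy"])/p["fy"]; th=np.hypot(a,b); k=np.tan(th)/np.maximum(th,1e-9)
    return (np.c_[a*k*z,b*k*z,z]-t)@R
def fit(P,tol=.005):
    zt=np.percentile(P[:,2],90); T=P[abs(P[:,2]-zt)<tol]; r=cv2.minAreaRect((T[:,:2]*1000).astype(np.float32))
    return "ztop",zt.round(4),"rect",np.round(r[0],1),np.round(r[1],1),round(r[2],1)
E
python3 - <<'E'
from h import *
s=sensors.observe();print(s["tcp_pos"],s["tool_rot"])
im,d=read_camera("wrist");cv2.imwrite("pics/w1.png",im)
for k in outline_of("blue_box","wrist")[:2]: print(k["score"],k["box"],fit(wcloud(d,k["mask"])))
im,d=read_camera("top")
for k in outline_of("blue_box","top")[:1]: print(k["score"],k["box"],fit(cloud("top",d,k["mask"])[0]))
E
```

```text
[0.47660604 0.33014493 0.13104619] [ 1.16757580e-03  9.99825002e-01 -1.86572155e-02 -7.14837209e-04]
0.93 [243.0, 65.8, 302.7, 271.9] ('ztop', np.float64(0.0305), 'rect', array([511.2, 333.2]), array([ 39.8, 151.8]), 88.8)
0.79 [164.5, 203.6, 186.2, 265.2] ('ztop', np.float64(0.0292), 'rect', array([505.9, 333.5]), array([ 39.3, 149.6]), 88.8)
```

View pics/w1.png

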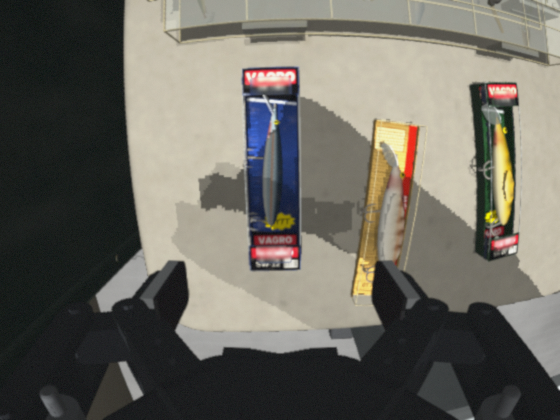

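The wrist view shows the blue box centred at about (272,168), between the fingers at (165,300) and (400,300). The near end of the orange box, about (365,295), is close to the right finger, so I'll go down with the fingers opened less.

Call:
move_arm --increments "0 -4 15 0 0 -0.01 62; 0 -4 30 0 0 -0.01 62; 0 -4 45 0 0 -0.01 62; 0 -4 60 0 0 -0.01 62; 0 -4 75 0 0 -0.01 62; 0 -4 85 0 0 -0.01 62; 0 -4 95 0 0 -0.01 62; 0 -4 102 0 0 -0.01 62; 0 -4 108 0 0 -0.01 62; 0 -4 108 0 0 -0.01 62"

```text
t: 4.03
tcp_pos: [0.4754, 0.3354, 0.0234]
tool_rot: [0.001, 1.0, -0.013, -0.001]
contact_force: [-0.8, 0.1, 0.5]
finger_gap: 0.723
finger_force: 0.0
```

Call:
move_arm --increments "0 0 0 0 0 0 30; 0 0 0 0 0 0 30; 0 0 0 0 0 0 30; 0 0 0 0 0 0 30; 0 0 0 0 0 0 30; 0 0 0 0 0 0 30; 0 0 0 0 0 0 30; 0 0 0 0 0 0 30"

```text
t: 4.7
tcp_pos: [0.4763, 0.3366, 0.0252]
tool_rot: [-0.001, 1.0, -0.013, 0.001]
contact_force: [-0.5, -0.4, 5.3]
finger_gap: 0.458
finger_force: 63.2
```

Call:
move_arm --increments "0 0 -10 0 0 0 30; 0 0 -25 0 0 0 30; 0 0 -45 0 0 0 30; 0 0 -70 0 0 0 30; 0 0 -95 0 0 0 30; 0 0 -105 0 0 0 30; 0 0 -105 0 0 0 30; 0 0 -105 0 0 0 30"

```text
t: 5.37
tcp_pos: [0.4756, 0.3356, 0.1289]
tool_rot: [0.0, 1.0, -0.013, -0.0]
contact_force: [0.3, 0.4, -0.4]
finger_gap: 0.461
finger_force: 62.6
```

Call:
move_arm --increments "-5 20 0 0 0 0 30; -10 55 0 0 0 0 30; -12 92 0 0 0 0.01 30; -12 130 0 0 0 0.02 30; -12 168 0 0 0 0.03 30; -12 206 0 0 0 0.04 30; -12 244 0 0 0 0.05 30; -12 282 0 0 0 0.057 30; -12 320 0 0 0 0.057 30; -12 358 0 0 0 0.057 30; -12 396 0 0 0 0.057 30; -12 425 0 0 0 0.057 30"

```text
t: 6.37
tcp_pos: [0.4506, -0.0926, 0.1272]
tool_rot: [0.0, 0.999, -0.043, -0.002]
contact_force: [0.2, -0.5, 0.4]
finger_gap: 0.454
finger_force: 62.6
```

Call:
move_arm --increments "0 20 0 0 0 0 30; 0 29 0 0 0 0 30; 0 29 0 0 0 0 30; 0 29 0 0 0 0 30; 0 29 0 0 0 0 30"

```text
t: 6.78
tcp_pos: [0.4505, -0.115, 0.1288]
tool_rot: [-0.001, 0.999, -0.039, -0.0]
contact_force: [-0.2, 0.8, -0.6]
finger_gap: 0.454
finger_force: 62.6
```

Run:
```python
from h import *
s=sensors.observe();print(s["tcp_pos"],s["tool_rot"])
im,d=read_camera("wrist");cv2.imwrite("pics/w2.png",im)
for l in("blue_box","rack","yellow_box","red_box"):
  for k in outline_of(l,"wrist")[:1]: print(l,k["score"],k["box"],fit(wcloud(d,k["mask"])))
im,d=read_camera("top")
for l in("blue_box","rack"):
  for k in outline_of(l,"top")[:1]: print(l,k["score"],k["box"],fit(cloud("top",d,k["mask"])[0]))
```

```text
[ 0.45052519 -0.11500212  0.12879635] [-8.49616272e-04  9.99224044e-01 -3.93745895e-02 -4.79000517e-04]
blue_box 0.77 [226.7, 15.0, 336.6, 353.3] ('ztop', np.float64(0.1323), 'rect', array([ 488.6, -119.1]), array([ 40.4, 145.1]), 85.4)
rack 0.94 [98.3, 0.0, 471.9, 51.5] ('ztop', np.float64(0.054), 'rect', array([ 600.1, -132.3]), array([258. ,  30.5]), 86.0)
yellow_box 0.89 [154.7, 26.3, 206.9, 170.4] ('ztop', np.float64(0.0247), 'rect', array([546.5, -48.3]), array([ 35.2, 109.4]), 85.3)
blue_box 0.85 [340.6, 207.0, 361.0, 274.2] ('ztop', np.float64(0.1333), 'rect', array([ 481. , -118.1]), array([ 40.1, 150.3]), 84.8)
rack 0.97 [299.3, 174.4, 401.4, 208.5] ('ztop', np.float64(0.0547), 'rect', array([ 616.7, -131.9]), array([257.6,  70.2]), 85.2)
```

View pics/w2.png

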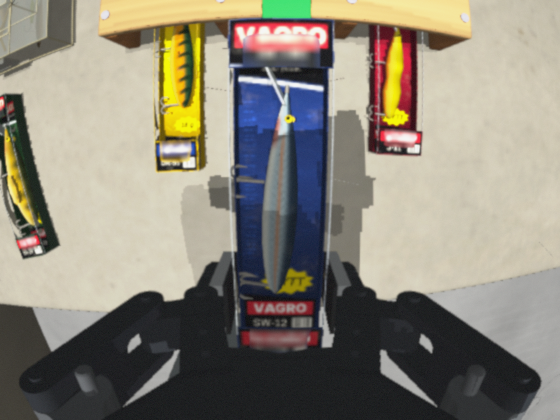

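The wrist view shows the box gripped straight at (282,190), in line with the green tab at (288,8). Yellow (180,100) and red (396,90) are clear on either side. It needs a 2 mm shift to the right, then I'll lower it and slide it in.

Call:
move_arm --increments "0 2 15 0 0 0 30; 0 2 35 0 0 0 30; 0 2 55 0 0 0 30; 0 2 70 0 0 0 30; 0 2 80 0 0 0 30; 0 2 90 0 0 0 30; 0 2 97 0 0 0 30; 0 2 101 0 0 0 30; 0 2 101 0 0 0 30; 0 2 101 0 0 0 30"

```text
t: 8.02
tcp_pos: [0.4509, -0.1195, 0.0286]
tool_rot: [0.0, 0.999, -0.041, 0.0]
contact_force: [0.5, -0.2, -0.7]
finger_gap: 0.458
finger_force: 62.6
```

Call:
move_arm --increments "6 0 0 0 0 0 30; 12 0 0 0 0 0 30; 18 0 0 0 0 0 30; 24 0 0 0 0 0 30; 30 0 0 0 0 0 30; 36 0 0 0 0 0 30; 42 0 0 0 0 0 30; 48 0 0 0 0 0 30; 54 0 0 0 0 0 30; 60 0 0 0 0 0 30; 65 0 0 0 0 0 30; 65 0 0 0 0 0 30"

```text
t: 9.02
tcp_pos: [0.5167, -0.1248, 0.0284]
tool_rot: [-0.0, 0.999, -0.041, 0.001]
contact_force: [-0.7, 0.5, -0.3]
finger_gap: 0.456
finger_force: 62.6
```

Call:
move_arm --increments "3 0 0.5 0 0 0 30; 6 0 1 0 0 0 30; 9 0 1.5 0 0 0 30; 11 0 2 0 0 0 30; 13 0 2.5 0 0 0 30; 14 0 2.5 0 0 0 30; 14 0 2.5 0 0 0 30"

```text
t: 9.6
tcp_pos: [0.5294, -0.126, 0.0258]
tool_rot: [-0.0, 0.999, -0.041, 0.0]
contact_force: [0.3, -0.1, -0.6]
finger_gap: 0.456
finger_force: 62.6
```

Run:
```python
from h import *
s=sensors.observe();print(s["tcp_pos"],s["contact_force"])
im,d=read_camera("wrist");cv2.imwrite("pics/w3.png",im)
for l in("blue_box","rack"):
  for k in outline_of(l,"wrist")[:1]: print(l,k["score"],k["box"],fit(wcloud(d,k["mask"])))
im,d=read_camera("top");cv2.imwrite("pics/t3.png",cv2.resize(im[150:270,260:440],None,fx=4,fy=4))
for l in("blue_box","yellow_box","red_box","rack"):
  for k in outline_of(l,"top")[:1]: print(l,k["score"],k["box"],fit(cloud("top",d,k["mask"])[0]))
```

```text
[ 0.52943425 -0.12598588  0.02575504] [ 0.27907375 -0.06856403 -0.64766846]
blue_box 0.6 [230.6, 160.4, 332.9, 353.5] ('ztop', np.float64(0.0285), 'rect', array([ 539.1, -127.6]), array([40.4, 89.6]), 85.3)
rack 0.9 [0.0, 0.0, 560.0, 176.1] ('ztop', np.float64(0.0534), 'rect', array([ 621.4, -133.9]), array([229.6,  71. ]), 85.4)
blue_box 0.7 [336.4, 201.1, 351.4, 242.0] ('ztop', np.float64(0.0309), 'rect', array([ 495.8, -119.9]), array([34.6, 24.1]), 81.8)
yellow_box 0.78 [310.0, 204.7, 327.0, 241.5] ('ztop', np.float64(0.0242), 'rect', array([537. , -45.4]), array([34.2, 99.1]), 85.3)
rack 0.81 [298.3, 170.0, 398.2, 203.0] ('ztop', np.float64(0.0548), 'rect', array([ 616. , -130.6]), array([254.6,  68.6]), 85.0)
```

Call:
move_arm --increments "1 0 0 0 0 0 30; 2 0 0 0 0 0 30; 3 0 0 0 0 0 30; 4 0 0 0 0 0 30; 5 0 0 0 0 0 30; 5 0 0 0 0 0 30"

```text
t: 10.5
tcp_pos: [0.5346, -0.1264, 0.0258]
tool_rot: [-0.0, 0.999, -0.041, 0.0]
contact_force: [-0.3, 0.8, 0.5]
finger_gap: 0.453
finger_force: 62.6
```

Call:
move_arm --increments "1 0 0 0 0 0 30; 2 0 0 0 0 0 30; 3 0 0 0 0 0 30; 3 0 0 0 0 0 30"

```text
t: 10.83
tcp_pos: [0.5375, -0.1266, 0.0258]
tool_rot: [-0.0, 0.999, -0.041, 0.0]
contact_force: [-0.5, -0.6, 0.3]
finger_gap: 0.458
finger_force: 62.6
```

Call:
move_arm --increments "1 0 0 0 0 0 30; 2 0 0 0 0 0 30; 2 0 0 0 0 0 30"

```text
t: 11.08
tcp_pos: [0.5388, -0.1268, 0.0256]
tool_rot: [0.0, 0.999, -0.041, -0.001]
contact_force: [-0.4, 0.7, 0.5]
finger_gap: 0.456
finger_force: 62.7
```

Call:
move_arm --increments "1 0 0 0 0 0 30; 1 0 0 0 0 0 30; 1 0 0 0 0 0 30"

```text
t: 11.33
tcp_pos: [0.5388, -0.1268, 0.0253]
tool_rot: [0.0, 0.999, -0.041, -0.001]
contact_force: [-4.0, -0.1, 1.5]
finger_gap: 0.456
finger_force: 62.8
```

Call:
move_arm --increments "1 0 0 0 0 0 30; 1 0 0 0 0 0 30; 1 0 0 0 0 0 30"

```text
t: 11.58
tcp_pos: [0.5388, -0.1268, 0.0252]
tool_rot: [0.0, 0.999, -0.041, -0.003]
contact_force: [-6.2, 0.1, 3.3]
finger_gap: 0.456
finger_force: 63.1
```

Call:
move_arm --increments "0 0 0 0 0 0 45; 0 0 0 0 0 0 52; 0 0 0 0 0 0 56; 0 0 0 0 0 0 56; 0 0 0 0 0 0 56; 0 0 0 0 0 0 56; 0 0 -5 0 0 0 56; 0 0 -15 0 0 0 56; 0 0 -30 0 0 0 56; 0 0 -50 0 0 0 56; 0 0 -75 0 0 0 56; 0 0 -100 0 0 0 56"

```text
t: 12.58
tcp_pos: [0.541, -0.1267, 0.1274]
tool_rot: [-0.0, 0.999, -0.041, 0.0]
contact_force: [0.6, -0.4, 0.5]
finger_gap: 0.652
finger_force: 0.0
```

Call:
move_arm --increments "-30 0 -10 0 0 0 56; -60 0 -20 0 0 0 56; -90 0 -30 0 0 0 56; -100 0 -30 0 0 0 56; -100 0 -30 0 0 0 56; -100 0 -30 0 0 0 56"

```text
t: 13.08
tcp_pos: [0.4422, -0.1191, 0.1566]
tool_rot: [0.001, 0.999, -0.041, 0.001]
contact_force: [-0.5, 0.3, -0.7]
finger_gap: 0.659
finger_force: 0.0
```

Run:
```python
from h import *
s=sensors.observe();print(s["tcp_pos"],s["contact_force"])
im,d=read_camera("wrist");cv2.imwrite("pics/w4.png",im)
for l in("blue_box","yellow_box","red_box","rack"):
  for k in outline_of(l,"wrist")[:1]: print(l,k["score"],k["box"],fit(wcloud(d,k["mask"])))
```

```text
[ 0.44224794 -0.11907882  0.1565965 ] [-0.49900386  0.32687855 -0.67471647]
blue_box 0.92 [251.6, 23.3, 307.4, 143.6] ('ztop', np.float64(0.0277), 'rect', array([ 542.3, -127.4]), array([40.1, 89. ]), 85.4)
red_box 0.87 [351.0, 24.4, 405.3, 141.7] ('ztop', np.float64(0.0249), 'rect', array([ 539.4, -209.3]), array([36., 95.]), 85.7)
rack 0.81 [110.1, 0.0, 446.0, 49.1] ('ztop', np.float64(0.052), 'rect', array([ 601.7, -130.3]), array([257.2,  31.8]), 85.4)
```

View pics/w4.png

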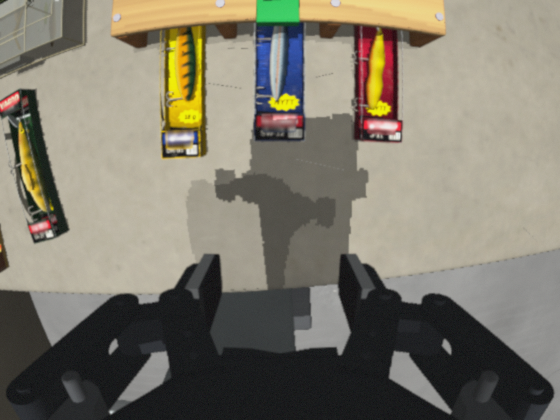

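The wrist view shows blue at (280,80), straight in the middle bay. It sticks out 89 mm, which is the 151 − 62 mm expected when it is home. Yellow (183,90) and red (378,82) are undisturbed.

```bash
python3 -c "
from rig import manip
print(manip.close_job())"
```

```text
the job is handed in; nothing more can be done
None
```

The blue box lies flat and straight in the middle bay, pushed in until its end met the back of the rack; the yellow and red boxes look undisturbed, and the job was handed in at about 13 s of the 42 s allowed.

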